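# Nest the stray pot and latch the pot pen's gate

## Robot

A 7-joint arm with a two-finger parallel gripper is mounted at the origin on the work surface. World frame = base frame: x ahead of the robot, y to its left, z up, the work surface at z = 0. Lengths are in m, angles in rad, forces in N, time in s.
With the tool pointing down it reaches from about 0.4 to 0.85 m from the base axis. Payload 10.4 kg.
Tool frame: the origin (TCP) lies at the very end of the fingers, on their centre line; the grasp point (between the pads) lies 19 mm behind it (r.pinch_z is the distance from the TCP to the grasp point, in m); z points along the fingers, y is the line along which they close (so a half turn about z gives the same grasp; the last joint's range is limited). The gripper opens to 87 mm and grips with 3 to 60 N. Pads are 19 mm wide; open, the fingers measure 117 mm over their backs; the gripper's body (75 mm by 190 mm) begins 51 mm behind the grasp point.
Start: joints at [1.082, 0.332, -0.065, 1.46, 0.022, 1.35, -0.088], TCP at [0.281, -0.558, 0.223] pointing down, gripper open.
Joint ranges: [-2.6, 2.6], [-0.5, 2.12], [-1.47, 1.34], [0.16, 2.42], [-1.27, 4.41], [0.06, 2.06], [-2.6, 2.6]. Speed limits (rad/s): [2.22, 2.22, 2.79, 2.79, 3.14, 3.14, 3.14].

## Interface

Orientations are given as a unit quaternion [x, y, z, w].
In Python, from bench import sensors, vision, r gives the robot as it stands.
- The arm moves only by the shell command python3 -m crank 'ROWS' [OPENING] [FORCE]. ROWS is JSON, a list of rows, each a list of 2 entries, a list of its own where there are three numbers: the shift along the tool's x, y, z normalised to -1 to 1, where 1 is 3 cm, then the turn about the tool's z normalised to -1 to 1, where 1 is 8 degrees. A call has 1 to 12 rows; each row shifts and turns the commanded pose from where the row before left it, along the tool's axes as they then stand; what a row does not reach is not made up. A row lasts 1/8 s, in which the tool goes at most 62.5 mm and 10.7 degrees, less where a joint would pass 70% of its speed; a pose out of reach is approached as far as the arm can. A call with a number of a shift or a turn outside -1 to 1 is refused whole. A call with a gripper value outside its range is refused whole. OPENING is the opening, from 0 (shut) to 1 (fully open), set as the call begins (- or left out, the last holds). The fingers move at their own pace and stop on an object; FORCE is the grip in N (left out, the last holds). Time passes only in rows, so rows that do not move let the fingers close. It gives the time, the measured TCP pose, the force, the opening and the grip force at its end, in the units of the state.
- sensors.read_state(): the state, without advancing time (a new reading comes with each control period).
- vision.camera(name): name is "scene" or "top" or "wrist"; returns the picture (480x640x3 uint8, red, green, blue); there is no depth.
- vision.camera_model(name): a dict with "vertical_fov" (degrees; the focal length in pixels is half the picture's height over the tangent of half this angle, whatever the lens; pixels are square), "cx", "cy" (the principal point, pixels), "dist" ([k1, k2, p1, p2, k3] as OpenCV has them; the pictures are not rectified), "camera_from_world" (4x4, takes a point from world to camera coordinates); the wrist camera has in their place "hand_eye" (4x4, takes a point from camera to tool coordinates, whose origin is the TCP and whose axes are the flange's). Camera axes: x right, y down, z forward; pixel columns grow to the right and rows downward; lengths in m; the calibration is good to about 2 mm. A picture is of the moment at which its call begins: read the wrist's pose just before it. camera_model takes no time and is no camera call.
- r.close_job(): hands the job in; it is judged then, once.
The state is a dict: "time": time; "joint_positions": joint angles; "joint_vel": joint speeds; "joint_torque": joint torques, N m; "ee_pos": TCP position; "eef_rot": TCP orientation; "ft_force": force on the tool from outside, world axes, zero at the start; "torque": the same for the moment, N m; "width": finger opening in m; "grip_force": force on a finger pad.
Only numpy, scipy, OpenCV 4.12 (cv2) and the standard library are available. Lean on these libraries where they do the work, as an engineer would, in place of code of your own. Each camera call takes 0.05 s, during which the arm holds its last target. There are 200 camera calls.

## Task

In the propagation room, nest the loose round pot into the stack of round pots in the wire pen and let go of it; the square pot will not nest, so leave it and everything else where it stands. Then lift the gate's latch bar over its catch, swing the gate fully shut and let the bar drop back down behind the catch, so that the gate is latched.

Things in the scene. Friction and masses are not known exactly. Their poses are not given: they have to be found in the camera images.
- pen: Dark steel wire pen fixed to the bench. Origin: on the gate's hinge axis at bench level; z up, +x into the pen (away from the robot), +y from hinge to latch post. Fences 85 mm high: along x=0 (y -20 to -185 mm), y=-185, x=155 and y=200 mm; the gateway is x=0, y 0 to 175 mm. Hinge post 20 mm square, 160 mm high, at y=-16 mm; latch post 20 mm square, 285 mm high, at x=22, y=197 mm.
- gate_leaf (a joint): Angle of the green gate (rad): 0 = fully shut (a stop; gate along the pen's +y); grows to 1.2 as its free end swings out to the pen's -x side, towards the robot. It turns about the vertical through the pen's origin, reaches 170 mm from it; top rail 108 mm high, hinge stile 140 mm. Light friction (0.04 N m); it stays where left.
- latch_bar (a joint): Lift of the steel latch bar (rad): 0 = down, level; grows to 0.8 as its free end rises; falls by its own weight (about 160 g). Bar 200 mm long, 20 high, 10 thick, in front of the gate (robot side), just above its top rail, reaching 205 mm from the hinge. It pivots on an axis square to the gate; in the gate's frame (pen's turned by the gate angle) the pivot is at x=-16, y=15, z=125 mm.
- knob (a point): On the axis of the red handle rod that sticks out of the bar, level and square to the gate, on the robot's side: rod 16 mm thick, 55 mm long, then a 26 mm end disc 6 mm thick. This point is 29 mm from the bar's face, 26 mm from the disc. In the gate's frame, bar down: x=-50, y=105, z=125 mm; 90 mm from the bar's pivot, on an arc as the bar lifts. Axes of the bar: x square to the gate, y along it.
- catch (a point): Middle of the top edge of the steel catch tooth on the latch post: 10 mm thick, 24 mm wide, top 143 mm above the bench; pen's frame x=-31, y=190 mm. It stands on the robot's side of the bar when the gate is shut. A lowered bar (underside 115 mm high) strikes it: raise the bar over 0.2 rad (0.3 is comfortable) while the gate goes from 0.25 to below 0.03 rad. Behind it the bar has 5 mm of play.
- lamp (a point): Middle of the lower front edge of the grow-lamp head fixed on the latch post above the shut gate: 90 mm deep (pen's x -50 to 40 mm), 170 mm wide (y 30 to 200 mm), 253 to 277 mm above the bench. A gripper pointing straight down at the rod of the shut gate hits it; one leaning back towards the robot by 30 to 40 degrees clears it.
- round_pot: The loose round terracotta-coloured plastic pot, upright on the bench. Tapered: 36 mm across at the foot, 63 mm at 68 mm height, 65 mm at the rim, 80 mm high, wall 2.5 mm, raised inner floor 24 mm above its underside. 50 g. Origin: centre of its underside, z up.
- stack_low: Lower pot of the stack of two standing in the pen; same kind as the loose round pot; stands on the bench. Origin: centre of its underside.
- stack_top: Upper pot of that stack, nested in the lower one, same kind, its origin 24 mm higher; rim 104 mm above the bench. Another pot nested in it stands with its origin 24 mm higher still (48 mm above the bench, rim at 128 mm). Origin: centre of its underside.
- square_pot: Square pot of the same colour, 62 mm square (66 mm at the rim), 80 mm high; does not nest in the round ones. Bystander. Origin: centre of its underside.
- feed_bottle: Green plastic bottle, 60 mm across, 160 mm high. Bystander. Origin: centre of its underside.
- scraper: Hand scraper with a red handle, 190 mm long, lying flat. Bystander. Origin: about the middle of its underside.
There are look-alikes about, which are no part of the job. What is shaped like the stack_top but yellow is not meant.

How it is judged:
By the outcome, as a careful person would: the job done as asked, in the order asked, and still so for the second after the job is handed in, with the robot touching nothing.
It also fails if it takes over 64 s, if anything falls off the work surface, if the arm or the gripper's body presses on something with over 40 N, if the wrist force passes 120 N, or if a joint passes its speed limit or range.

## Working session

There is one attempt and no reset: what is moved stays moved. The work goes in short steps, Python scripts to look and compute and a shell command to move; the robot and the scene stay as the last step left them, time stands still between calls to the robot, and variables do not carry over. Pictures are saved under pics/ and viewed, at most 12 in all, crops included, and the job is handed in when it is done.

```bash
ls; mkdir -p pics; python3 - <<'E'
from bench import sensors, vision, r
import cv2, numpy as np
for n in ("scene","top"):
    cv2.imwrite(f"pics/{n}0.png", vision.camera(n)[:,:,::-1])
for n in ("scene","top","wrist"):
    print(n, {k:np.round(v,4).tolist() for k,v in vision.camera_model(n).items()})
s=sensors.read_state(); print({k:np.round(v,3).tolist() for k,v in s.items()}, r.pinch_z)
E
```

```text
pics
scene {'vertical_fov': 42.3224, 'cx': 322.6983, 'cy': 240.9924, 'dist': [-0.0873, 0.0, 0.0, 0.0, 0.0], 'camera_from_world': [[0.0649, 0.9978, -0.013, -0.0155], [0.5728, -0.0479, -0.8183, -0.1829], [-0.8172, 0.0456, -0.5746, 1.868], [0.0, 0.0, 0.0, 1.0]]}
top {'vertical_fov': 43.6714, 'cx': 324.3011, 'cy': 243.6323, 'dist': [-0.1094, 0.0, 0.0, 0.0, 0.0], 'camera_from_world': [[-0.0241, -0.9997, -0.0034, 0.012], [-0.9905, 0.0244, -0.1351, 0.5774], [0.1351, 0.0001, -0.9908, 1.6208], [0.0, 0.0, 0.0, 1.0]]}
wrist {'vertical_fov': 66.9633, 'cx': 320.9319, 'cy': 241.6852, 'dist': [-0.0385, 0.0, 0.0, 0.0, 0.0], 'hand_eye': [[0.0006, -0.9595, -0.2818, 0.0781], [1.0, 0.0004, 0.0008, 0.0006], [-0.0006, -0.2818, 0.9595, -0.1616], [0.0, 0.0, 0.0, 1.0]]}
{'time': 0.1, 'joint_positions': [1.082, 0.333, -0.065, 1.461, 0.022, 1.35, -0.089], 'joint_vel': [-0.0, -0.002, 0.0, -0.002, 0.001, -0.0, 0.001], 'joint_torque': [-0.0, -62.455, 0.024, -39.072, -0.061, 0.037, 0.0], 'ee_pos': [0.281, -0.558, 0.222], 'eef_rot': [0.973, 0.231, -0.0, -0.001], 'ft_force': [-0.328, -0.425, 1.21], 'torque': [0.035, -0.023, 0.015], 'grip_force': 0.0, 'width': 0.087} 0.0187
```

View pics/scene0.png

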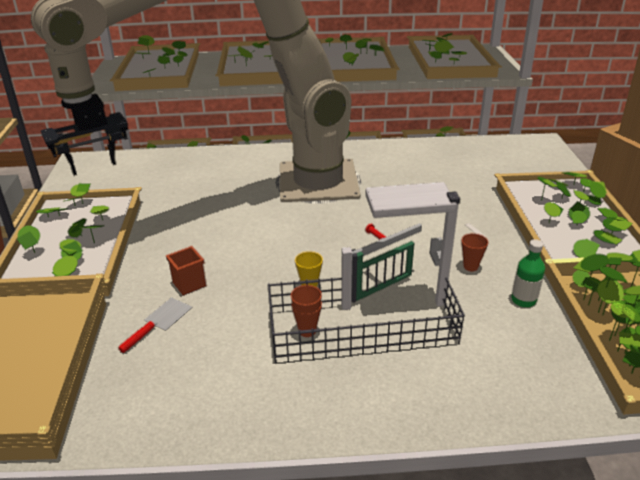

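View pics/top0.png

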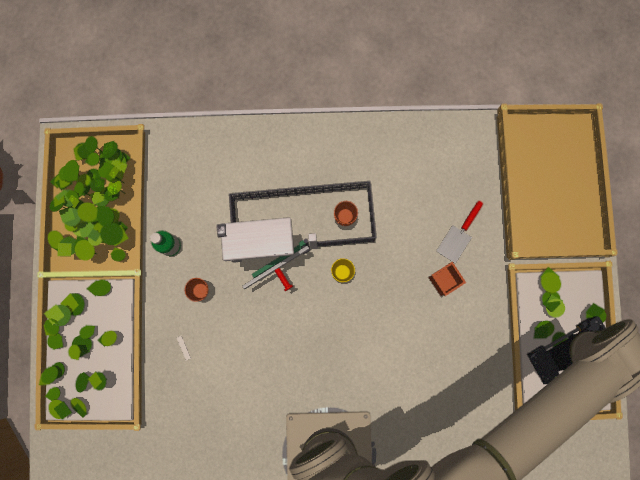

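The top view shows terracotta things at (197,290), a loose round pot, (346,213), the round stack inside the pen, and (447,279), which is square. A yellow round pot stands at (343,271). The pot at (197,290) and the stack at (346,213) fit the description; I'll confirm them in an enlarged crop.

```bash
cat > h.py <<'E'
import numpy as np, cv2
from bench import sensors, vision, r
from scipy.spatial.transform import Rotation as R
def K(m):
    f=240/np.tan(np.radians(m["vertical_fov"])/2); return np.array([[f,0,m["cx"]],[0,f,m["cy"]],[0,0,1]]),np.array(m["dist"])
def T(n,st=None):
    m=vision.camera_model(n)
    if n!="wrist": return np.array(m["camera_from_world"])
    st=st or sensors.read_state(); W=np.eye(4); W[:3,:3]=R.from_quat(st["eef_rot"]).as_matrix(); W[:3,3]=st["ee_pos"]
    return np.linalg.inv(W@np.array(m["hand_eye"]))
def ray(n,px,st=None):
    k,d=K(vision.camera_model(n)); E=np.linalg.inv(T(n,st))
    p=cv2.undistortPoints(np.array([[px]],float),k,d)[0,0]
    return E[:3,3],E[:3,:3]@np.array([*p,1])
def atz(n,px,z,st=None):
    o,v=ray(n,px,st); return o+v*(z-o[2])/v[2]
def proj(n,P,st=None):
    k,d=K(vision.camera_model(n)); E=T(n,st)
    return cv2.projectPoints(np.atleast_2d(np.array(P,float)),cv2.Rodrigues(E[:3,:3])[0],E[:3,3],k,d)[0][:,0]
E
python3 - <<'E'
import cv2,numpy as np
a=cv2.imread("pics/top0.png")
cv2.imwrite("pics/crop1.png",cv2.resize(a[175:315,180:395],None,fx=3.7,fy=3.7,interpolation=cv2.INTER_CUBIC))
E
```

```text
(no output)
```

View pics/crop1.png

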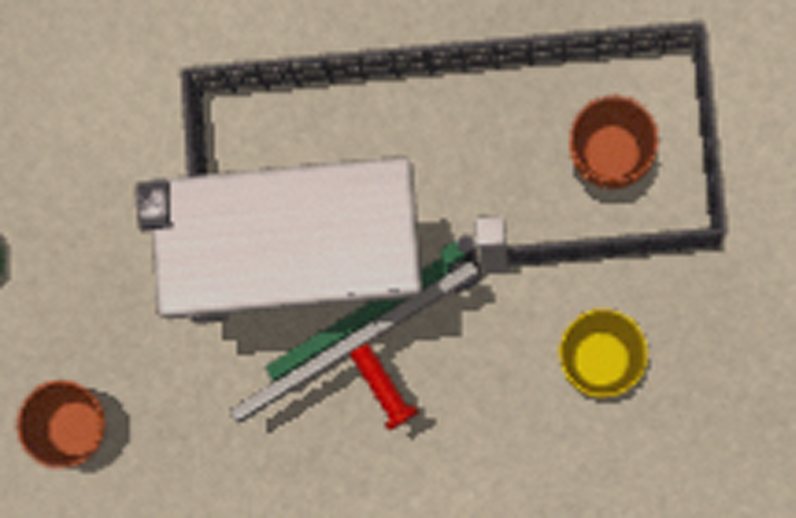

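```bash
cat > fit.py <<'E'
from h import *
from scipy.optimize import least_squares
c=lambda x,y:np.array([180+(x+.5)/3.7-.5,175+(y+.5)/3.7-.5])
L=[((0,-16,160),(490,230)),((155,-185,85),(703,27)),((155,200,85),(186,72)),((0,-185,85),(722,240)),
((-50,200,277),(157,315)),((-50,30,277),(418,290)),((40,30,277),(408,158)),((22,197,285),(152,205))]
P=np.array([l[0] for l in L])/1e3; Q=np.array([c(*l[1]) for l in L])
def W(p,q=P):
    return np.c_[p[0]+np.cos(p[2])*q[:,0]-np.sin(p[2])*q[:,1],p[1]+np.sin(p[2])*q[:,0]+np.cos(p[2])*q[:,1],q[:,2]]
if __name__=="__main__":
    s=least_squares(lambda p:(proj("top",W(p))-Q).ravel(),[.6,0,0]); print("pen",s.x); print(s.fun.reshape(-1,2).round(1).tolist())
    pen=s.x
    ke=[atz("top",c(*q),.125) for q in((362,352),(403,413),(237,413),(474,268))]
    print("rodbase,disc,barend,barhinge",np.round(ke,3).tolist())
    d=ke[2]-ke[3]; print("gate yaw rel",np.arctan2(-d[0],d[1])+0-0-0, "g=",np.arctan2(-d[0],d[1])-pen[2])
    im=cv2.imread("pics/top0.png"); hsv=cv2.cvtColor(im,cv2.COLOR_BGR2HSV)
    for (u,v),z in (((197,290),.08),((346,213),.104),((343,271),.08)):
        m=((hsv[...,1]>130)).astype(np.uint8); w=np.zeros_like(m); w[v-16:v+17,u-16:u+17]=1
        cs=max(cv2.findContours(m*w,0,1)[0],key=cv2.contourArea)
        (cx,cy),ax,an=cv2.fitEllipse(cv2.convexHull(cs)); x=atz("top",(cx,cy),z)
        f=K(vision.camera_model("top"))[0][0,0]; print((round(cx,1),round(cy,1)),np.round(ax,1),x.round(4),"diam",np.mean(ax)*(1.62-z)/f)
E
python3 fit.py
```

```text
pen [0.57327206 0.04539449 0.05634345]
[[-0.1, 2.1], [0.1, 0.0], [-0.4, -0.8], [0.2, -1.7], [-0.5, 0.1], [0.4, 1.2], [0.3, -0.5], [-0.2, -0.6]]
rodbase,disc,barend,barhinge [[0.5, 0.122, 0.125], [0.456, 0.094, 0.125], [0.459, 0.211, 0.125], [0.558, 0.042, 0.125]]
gate yaw rel 0.5291694033128722 g= 0.472825955659813
(196.1, 289.1) [23.1 23.3] [0.4568 0.3459 0.08  ] diam 0.05964327859528309
(345.3, 213.0) [23.5 24.8] [ 0.6501 -0.0605  0.104 ] diam 0.06102731007578996
(342.6, 270.0) [23.5 24.1] [ 0.4992 -0.0495  0.08  ] diam 0.0611335184778506
```

Confirmed: a loose round pot at (197,290) and the stack in the pen at (346,213). The yellow one is a decoy. The gate is at about 0.47 rad, and its bar and red rod are at (275,270).

The tool always points down, so I'll hold the rod's end disc from the robot side, with the camera side turned away from the lamp.

```bash
cat > go.py <<'E'
import sys; from h import *
s=sensors.read_state(); M=R.from_quat(s["eef_rot"]).as_matrix(); p=np.array(s["ee_pos"])
yaw=np.arctan2(M[1,0],M[0,0]); print("t",round(s["time"],2),"tcp",p.round(4),"yaw",yaw.round(4),"w",round(s["width"],4),"F",np.round(s["ft_force"],1),"g",round(s["grip_force"],1),"q7",round(s["joint_positions"][6],2))
if len(sys.argv)>3:
    t=np.array([float(a) for a in sys.argv[1:4]]); print("units",(M.T@(t-p)/.03).round(3))
    if len(sys.argv)>4: d=float(sys.argv[4])-yaw; d=(d+np.pi)%(2*np.pi)-np.pi; print("turn units",-np.degrees(d)/8)
E
python3 -m crank '[[[0.75,-0.97,0],0],[[0.75,-0.97,0],0],[[0.75,-0.97,0],0],[[0.75,-0.97,0],0],[[0.75,-0.97,0],0],[[0.75,-0.97,0],0],[[0.75,-0.97,0],0],[[0.75,-0.97,0],0],[[0.75,-0.97,0],0],[[0.75,-0.97,0],0],[[0.75,-0.97,0],0],[[0.75,-0.97,0],0]]' 1
python3 -m crank '[[[0.75,-0.97,0],0],[[0.75,-0.97,0],0],[[0.75,-0.97,0],0],[[0.75,-0.97,0],0],[[0.75,-0.97,0],0],[[0.75,-0.97,0],0],[[0.75,-0.97,0],0],[[0.75,-0.97,0],0],[[0.75,-0.97,0],0],[[0.75,-0.97,0],0],[[0.75,-0.97,0],0],[[0.75,-0.97,0],0]]'
python3 -m crank '[[[0,0,0],-1],[[0,0,0],-1],[[0,0,0],-1],[[0,0,0],-1],[[0,0,0],-1],[[0,0,0],-1],[[0,0,0],-1],[[0,0,0],-1],[[0,0,0],-1],[[0,0,0],-1],[[0,0,0],-1],[[0,0,0],-1]]'
python3 -m crank '[[[0,0,0],-1],[[0,0,0],-1],[[0,0,0],-1],[[0,0,0],-1],[[0,0,0],-1],[[0,0,0],-1],[[0,0,0],-1],[[0,0,0],0]]'
python3 go.py .457 .346 .12 3.14159
python3 - <<'E'
from h import *
s=sensors.read_state(); a=vision.camera("wrist"); cv2.imwrite("pics/w1.png",a[:,:,::-1])
import json; json.dump({k:np.array(s[k]).tolist() for k in("ee_pos","eef_rot")},open("w1.json","w"))
print(proj("wrist",[[.457,.346,.08]],s))
E
```

```text
time: 1.6
ee_pos: [0.365, -0.1239, 0.2224]
eef_rot: [0.973, 0.231, -0.0, 0.0]
ft_force: [-0.4, -1.5, -0.1]
width: 0.0869
grip_force: 0.0
time: 3.1
ee_pos: [0.4498, 0.3089, 0.2222]
eef_rot: [0.973, 0.23, -0.0, 0.0]
ft_force: [0.5, -1.5, 0.9]
width: 0.0868
grip_force: 0.0
time: 4.6
ee_pos: [0.4495, 0.3078, 0.2222]
eef_rot: [0.478, 0.879, -0.0, -0.0]
ft_force: [-0.2, -0.2, -0.6]
width: 0.0871
grip_force: 0.0
time: 5.6
ee_pos: [0.4495, 0.3079, 0.2222]
eef_rot: [0.012, 1.0, -0.0, -0.0]
ft_force: [0.9, -0.5, -0.4]
width: 0.0871
grip_force: 0.0
t 5.6 tcp [0.4495 0.3079 0.2222] yaw 3.1177 w 0.0871 F [ 0.9 -0.5 -0.4] g 0.0 q7 0.47
units [-0.221  1.276  3.407]
turn units -0.17112376914990568
[[365.34001405 234.80094891]]
```

View pics/w1.png

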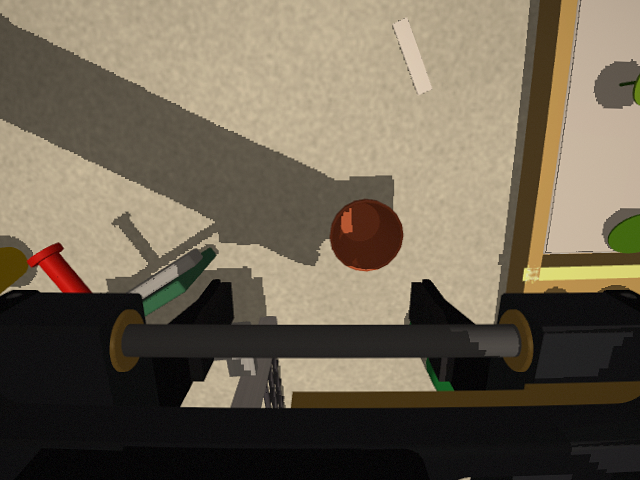

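The rim is at (366,235), matching the prediction (365,235). I'll go down and grip near the rim.

```bash
python3 -m crank '[[[-0.1,0.65,0],-0.17],[[-0.12,0.65,0],0],[[0,0,1],0],[[0,0,1],0],[[0,0,1],0],[[0,0,1],0],[[0,0,1],0],[[0,0,0],0]]'
python3 go.py .457 .346 .060 3.14159
```

```text
time: 6.65
ee_pos: [0.4557, 0.346, 0.0708]
eef_rot: [0.001, 1.0, -0.001, -0.001]
ft_force: [-0.7, -0.5, 0.5]
width: 0.0869
grip_force: 0.0
t 6.65 tcp [0.4557 0.346  0.0708] yaw 3.1401 w 0.0869 F [-0.7 -0.5  0.5] g 0.0 q7 0.35
units [-0.045  0.     0.36 ]
turn units -0.011023762612497575
```

```bash
python3 -m crank '[[[-0.05,0,0.36],0],[[0,0,0],0]]' 1
python3 -m crank '[[[0,0,0],0],[[0,0,0],0],[[0,0,0],0],[[0,0,0],0],[[0,0,0],0],[[0,0,-0.5],0],[[0,0,-0.5],0]]' 0 12
python3 -m crank '[[[0,0,-1],0],[[0,0,-1],0],[[0,0,-1],0],[[0,0,-1],0],[[0.5,0,0],0],[[0.5,-0.5,0],0],[[0.5,-1,0],0],[[0,-1,0],0],[[0,-1,0],0],[[0,-1,0],0],[[0,-1,0],0],[[0,-1,0],0]]'
python3 -m crank '[[[0,-1,0],0],[[0,-1,0],0],[[0,-1,0],0],[[0,-1,0],0],[[0,-1,0],0],[[0,-1,0],0],[[0,-1,0],0],[[0,0,0],0]]'
python3 go.py .58 -.06 .21 3.14159
```

```text
time: 6.9
ee_pos: [0.4583, 0.347, 0.0619]
eef_rot: [0.0, 1.0, 0.0, 0.0]
ft_force: [-0.3, 0.2, 1.2]
width: 0.0869
grip_force: 0.0
time: 7.78
ee_pos: [0.458, 0.3472, 0.093]
eef_rot: [-0.001, 1.0, 0.0, 0.0]
ft_force: [0.6, 0.6, -0.2]
width: 0.0626
grip_force: 12.0
time: 9.28
ee_pos: [0.4123, 0.1513, 0.2107]
eef_rot: [-0.001, 1.0, -0.0, -0.001]
ft_force: [-0.5, -0.2, 0.1]
width: 0.0626
grip_force: 12.0
time: 10.28
ee_pos: [0.4124, -0.0594, 0.211]
eef_rot: [0.001, 1.0, 0.0, -0.001]
ft_force: [-0.1, 1.1, -1.1]
width: 0.0626
grip_force: 12.0
t 10.28 tcp [ 0.4124 -0.0594  0.211 ] yaw 3.1391 w 0.0626 F [-0.1  1.1 -1.1] g 12.0 q7 1.74
units [-5.586 -0.007  0.025]
turn units -0.01753005933495539
```

```bash
python3 -m crank '[[[-1,0,0],0],[[-1,0,0],0],[[-1,0,0],0],[[-1,0,0],0],[[-1,0,0],0],[[-1,0,0],0],[[-1,-0.04,0],0],[[-0.9,0,0],0],[[0,0,0],0],[[0,0,0],0]]'
python3 go.py .65 -.0605 .112 3.14159
python3 - <<'E'
from h import *
a=vision.camera("top"); b=vision.camera("scene")
o=np.hstack([cv2.resize(a[170:290,270:420],None,fx=2.6,fy=2.6),cv2.resize(b[200:320,230:380],None,fx=2.6,fy=2.6)])
cv2.imwrite("pics/c2.png",o[:,:,::-1])
E
```

```text
time: 11.52
ee_pos: [0.6497, -0.0578, 0.2118]
eef_rot: [-0.001, 1.0, 0.0, -0.0]
ft_force: [0.7, 0.7, -1.2]
width: 0.0631
grip_force: 12.0
t 11.53 tcp [ 0.6497 -0.0578  0.2118] yaw -3.1394 w 0.0631 F [ 0.7  0.7 -1.2] g 12.0 q7 1.3
units [-0.01  -0.092  3.328]
turn units 0.015395191113649209
```

View pics/c2.png

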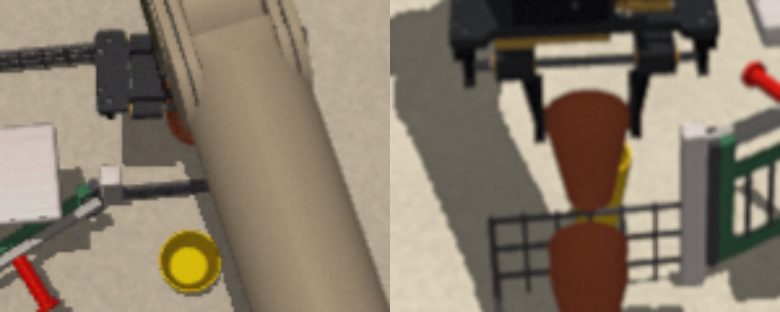

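The scene crop shows the held pot (col 587) directly above the stack (col 589). I'll lower it.

```bash
python3 -m crank '[[[0,-0.09,0.5],0],[[0,0,0.6],0],[[0,0,0.6],0],[[0,0,0.6],0],[[0,0,0.6],0],[[0,0,0.2],0],[[0,0,0.1],0],[[0,0,0],0]]'
python3 go.py .65 -.0605 .110 3.14159
```

```text
time: 12.62
ee_pos: [0.6507, -0.0616, 0.1161]
eef_rot: [-0.0, 1.0, -0.0, 0.0]
ft_force: [0.3, -0.4, -0.4]
width: 0.0624
grip_force: 12.0
t 12.62 tcp [ 0.6507 -0.0616  0.1161] yaw -3.1407 w 0.0624 F [ 0.3 -0.4 -0.4] g 12.0 q7 1.26
units [0.022 0.037 0.204]
turn units 0.006387926085516772
```

```bash
python3 -m crank '[[[0,0,0.13],0],[[0,0,0],0]]'
python3 -m crank '[[[0,0,0],0],[[0,0,0],0],[[0,0,0],0],[[0,0,-0.3],0],[[0,0,-1],0],[[0,0,-1],0],[[0,0,-1],0],[[0.5,0,-0.5],0],[[1,0,0],0],[[1,0,0],0],[[1,0,0],0],[[1,0,0],0]]' 1
python3 -m crank '[[[1,0,0],0],[[1,0,0],0],[[1,0,0],0],[[0.8,0,0],0],[[0,0,0],0]]'
python3 go.py
python3 - <<'E'
from h import *
s=sensors.read_state(); a=vision.camera("top"); b=vision.camera("scene")
cv2.imwrite("pics/top3.png",a[:,:,::-1])
o=np.hstack([cv2.resize(a[180:330,220:380],None,fx=2.5,fy=2.5,interpolation=2),cv2.resize(b[200:350,230:390],None,fx=2.5,fy=2.5,interpolation=2)])
cv2.imwrite("pics/c3.png",o[:,:,::-1])
E
```

```text
time: 12.88
ee_pos: [0.6504, -0.0618, 0.1118]
eef_rot: [-0.0, 1.0, -0.0, 0.0]
ft_force: [-0.2, -0.4, 0.2]
width: 0.0627
grip_force: 12.0
time: 14.38
ee_pos: [0.5146, -0.0616, 0.2263]
eef_rot: [-0.001, 1.0, -0.0, 0.0]
ft_force: [-0.1, -0.8, 1.2]
width: 0.0872
grip_force: 0.0
time: 15.0
ee_pos: [0.4006, -0.0623, 0.2264]
eef_rot: [0.0, 1.0, -0.002, 0.0]
ft_force: [0.8, -0.8, 0.3]
width: 0.0866
grip_force: 0.0
t 15.0 tcp [ 0.4006 -0.0623  0.2264] yaw 3.1413 w 0.0866 F [ 0.8 -0.8  0.3] g 0.0 q7 1.85
```

View pics/c3.png

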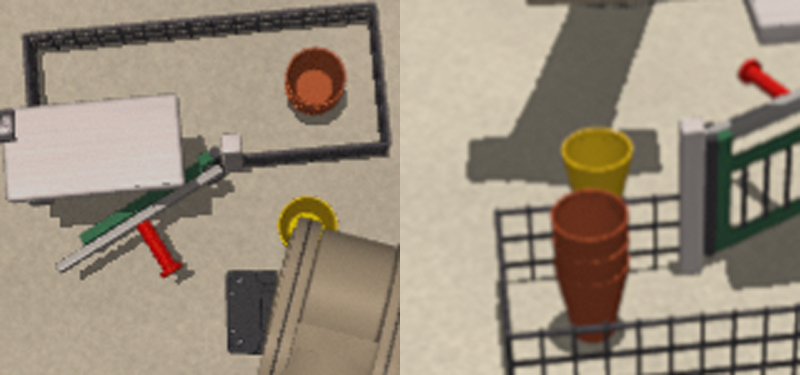

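All three pots are nested upright (rims visible in the scene crop). The bystanders haven't moved. Next is the gate: I'll hover over the disc.

```bash
python3 -m crank '[[[-0.3,1,0],0],[[-0.3,1,0],0],[[-0.3,1,0],0],[[-0.3,1,0],0],[[-0.3,1,0],0],[[0,0.27,0],0],[[0,0,0],-1],[[0,0,0],-1],[[0,0,0],-1],[[0,0,0],-0.8],[[0,0,0],0],[[0,0,0],0]]' 0.6
python3 - <<'E'
from h import *
s=sensors.read_state(); a=vision.camera("wrist"); cv2.imwrite("pics/w4.png",a[:,:,::-1])
import json; json.dump({k:np.array(s[k]).tolist() for k in("ee_pos","eef_rot")},open("w4.json","w"))
print(proj("wrist",[[.4522,.0961,.125],[.456,.094,.125],s["ee_pos"]],s))
E
python3 go.py
```

```text
time: 16.6
ee_pos: [0.4461, 0.097, 0.226]
eef_rot: [-0.262, 0.965, 0.0, 0.0]
ft_force: [0.9, 0.4, 0.1]
width: 0.0523
grip_force: 0.0
[[316.88561329 247.14317075]
 [311.97652616 249.92284621]
 [322.3111923  299.34166852]]
t 16.65 tcp [0.4461 0.0969 0.2259] yaw -2.6106 w 0.0525 F [-0.6 -0.5  0.2] g 0.0 q7 1.77
```

View pics/w4.png

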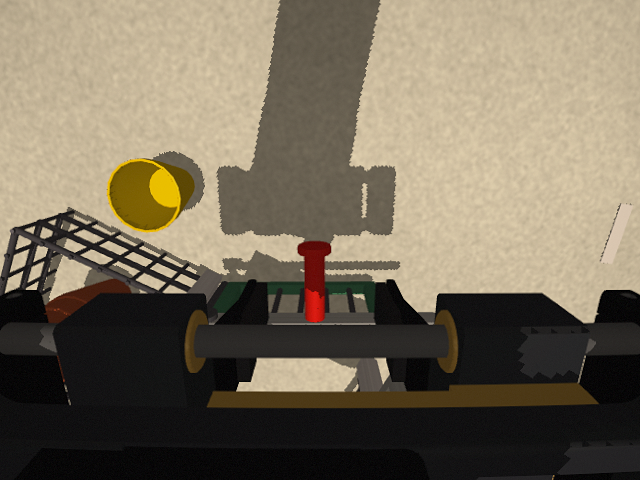

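The disc is centred at about (314,248) and the rod runs vertical in the picture, so the tool yaw matches the gate (θ≈0.475). I'll work out the descent.

```bash
python3 - <<'E'
from h import *
print(atz("wrist",(314.5,248.5),.125).round(4), atz("wrist",(315,310),.125+.008).round(4))
E
python3 go.py .4523 .0942 .106
```

```text
[0.454 0.095 0.125] [0.4948 0.1193 0.133 ]
t 16.65 tcp [0.4461 0.0969 0.2259] yaw -2.6106 w 0.0525 F [-0.6 -0.5  0.2] g 0.0 q7 1.77
units [-0.131 -0.182  3.998]
```

```bash
python3 -m crank '[[[-0.13,-0.18,0],0],[[0,0,1],0],[[0,0,1],0],[[0,0,1],0],[[0,0,0.7],0],[[0,0,0.3],0],[[0,0,0],0]]'
python3 -m crank '[[[0,0,0],0],[[0,0,0],0],[[0,0,0],0],[[0,0,0],0],[[0,0,0],0]]' 0 20
python3 go.py
```

```text
time: 17.52
ee_pos: [0.4523, 0.0939, 0.106]
eef_rot: [-0.263, 0.965, 0.0, -0.0]
ft_force: [0.5, 0.4, 0.1]
width: 0.0517
grip_force: 0.0
time: 18.15
ee_pos: [0.4521, 0.0939, 0.106]
eef_rot: [-0.263, 0.965, 0.0, -0.0]
ft_force: [-4.3, 1.2, 4.7]
width: 0.025
grip_force: 20.0
t 18.15 tcp [0.4521 0.0939 0.106 ] yaw -2.6097 w 0.025 F [-4.3  1.2  4.7] g 20.0 q7 1.54
```

```bash
python3 -m crank '[[[0,-0.01,-0.25],0],[[0,-0.03,-0.25],0],[[0,-0.05,-0.25],0],[[0,-0.08,-0.25],0],[[0,0,0],0]]'
python3 go.py
python3 -m crank '[[[-0.163,0.126,0],0.345],[[-0.163,0.126,0],0.345],[[-0.163,0.126,0],0.345],[[-0.163,0.126,0],0.345],[[0,0,0],0]]'
python3 - <<'E'
from h import *
b=vision.camera("scene"); a=vision.camera("top")
o=np.hstack([cv2.resize(a[180:330,200:360],None,fx=2.5,fy=2.5,interpolation=2),cv2.resize(b[170:320,320:480],None,fx=2.5,fy=2.5,interpolation=2)])
cv2.imwrite("pics/c5.png",o[:,:,::-1])
E
python3 go.py
```

```text
time: 18.77
ee_pos: [0.4538, 0.0897, 0.1362]
eef_rot: [-0.263, 0.965, 0.0, -0.001]
ft_force: [-8.5, 4.1, -0.8]
width: 0.0248
grip_force: 20.0
t 18.77 tcp [0.4538 0.0897 0.1362] yaw -2.6096 w 0.0248 F [-8.5  4.1 -0.8] g 20.0 q7 1.59
time: 19.4
ee_pos: [0.465, 0.1127, 0.1362]
eef_rot: [-0.169, 0.986, 0.001, -0.001]
ft_force: [-6.9, 4.6, -0.5]
width: 0.0244
grip_force: 20.0
t 19.5 tcp [0.4649 0.1125 0.1362] yaw -2.8015 w 0.0247 F [-7.1  4.8 -1.3] g 20.0 q7 1.34
```

View pics/c5.png

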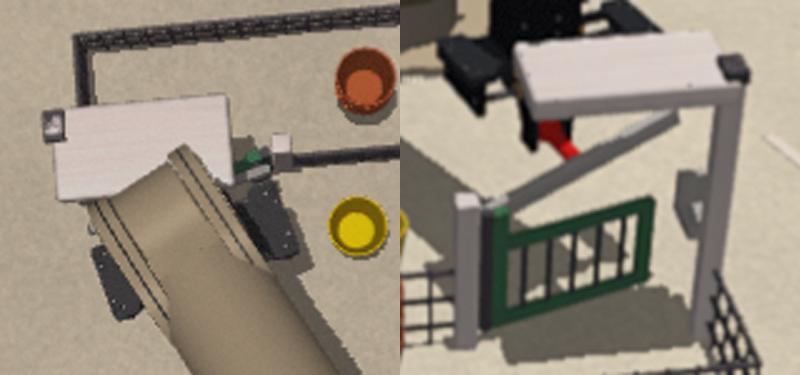

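The bar is lifted (scene crop: its tip, around (680,115), is well above the catch near (695,200)) and the gate has swung to about 0.28 rad. I'll carry on to about 0.1 rad, turning the tool parallel to the lamp front so the body stays clear of it.

```bash
python3 -m crank '[[[-0.093,0.083,0],0.34],[[-0.093,0.083,0],0.34],[[-0.093,0.083,0],0.34],[[0,0,0],0]]'
python3 -m crank '[[[-0.093,0.083,0],0.34],[[-0.093,0.083,0],0.34],[[-0.093,0.083,0],0.34],[[0,0,0],0]]'
python3 go.py .4783 .1305 .136 -3.085
python3 - <<'E'
from h import *
b=vision.camera("scene")
# predicted bar centre-line end/start for thetas, lift .34
pen=(.5733,.0454,.0563)
def gp(g,lift,q):
    x,y,z=q; y,z=15+(y-15)*np.cos(lift)-(z-125)*np.sin(lift),125+(y-15)*np.sin(lift)+(z-125)*np.cos(lift)
    a=g+pen[2]; return [pen[0]+(x*np.cos(a)-y*np.sin(a))/1e3,pen[1]+(x*np.sin(a)+y*np.cos(a))/1e3,z/1e3]
for g in(0,.1,.2): print(g,proj("scene",[gp(g,.34,(-11,205,135)),gp(g,.34,(-11,205,115)),gp(g,0,(5,170,108))]).round(1).tolist())
cv2.imwrite("pics/c6.png",cv2.resize(b[170:320,320:480],None,fx=4,fy=4,interpolation=2)[:,:,::-1])
E
```

```text
time: 20.0
ee_pos: [0.4715, 0.1227, 0.1367]
eef_rot: [-0.099, 0.995, 0.001, 0.0]
ft_force: [-5.0, 6.1, 0.6]
width: 0.0249
grip_force: 20.0
time: 20.5
ee_pos: [0.4786, 0.1319, 0.1368]
eef_rot: [-0.028, 1.0, 0.001, 0.0]
ft_force: [-5.1, 7.7, 0.3]
width: 0.0248
grip_force: 20.0
t 20.5 tcp [0.4786 0.1319 0.1368] yaw -3.0859 w 0.0248 F [-5.1  7.7  0.3] g 20.0 q7 1.03
units [ 0.011 -0.045  0.025]
turn units -0.006466380570006406
0 [[441.4, 222.1], [443.6, 229.2], [430.2, 261.2]]
0.1 [[438.0, 217.4], [440.1, 224.3], [428.1, 256.6]]
0.2 [[433.9, 212.9], [435.9, 219.6], [425.2, 252.2]]
```

View pics/c6.png

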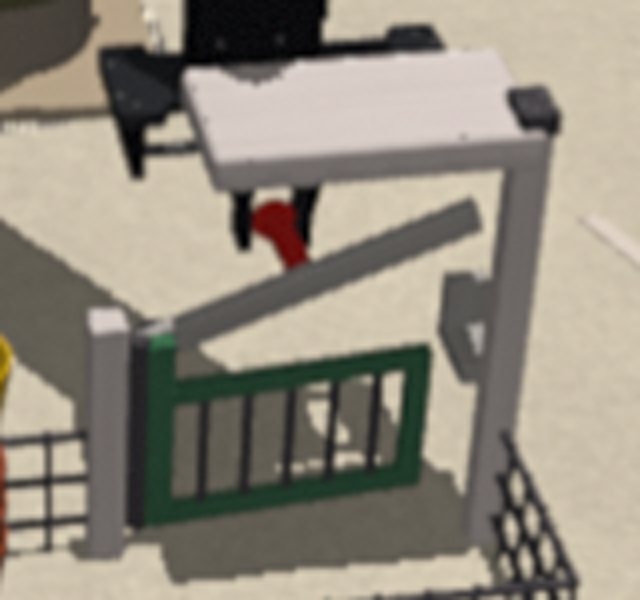

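The gate is at θ≈0.1 (its top corner at (427,257) matches the prediction (428,257)), and the bar is above the catch. I'll rest the bar on the catch top, let go and back out, then push the disc face with closed fingers until the bar drops in.

```bash
python3 -m crank '[[[-0.03,0.03,0.13],0],[[0,0.04,0.13],0],[[0,0.03,0.13],0],[[0,0.02,0.1],0],[[0,0,0],0]]'
python3 go.py
python3 -m crank '[[[0,0,0],0],[[0,0,0],0],[[0,0,0],0],[[0.5,0,0],0],[[0.7,0,0],0],[[0.7,0,0],0],[[0,0,0],0]]' 0.55
python3 - <<'E'
from h import *
b=vision.camera("scene")
pen=(.5733,.0454,.0563)
def gp(g,lift,q):
    x,y,z=q; y,z=15+(y-15)*np.cos(lift)-(z-125)*np.sin(lift),125+(y-15)*np.sin(lift)+(z-125)*np.cos(lift)
    a=g+pen[2]; return [pen[0]+(x*np.cos(a)-y*np.sin(a))/1e3,pen[1]+(x*np.sin(a)+y*np.cos(a))/1e3,z/1e3]
for g in(0,.1): 
  for l in (0,.16): print(g,l,proj("scene",[gp(g,l,(-11,205,135)),gp(g,l,(-11,205,115)),gp(g,0,(5,170,108))]).round(1).tolist(),"disc",np.round(gp(g,l,(-82,105,125)),4).tolist())
cv2.imwrite("pics/c7.png",cv2.resize(b[170:320,320:480],None,fx=4,fy=4,interpolation=2)[:,:,::-1])
E
python3 go.py
```

```text
time: 21.18
ee_pos: [0.4789, 0.1353, 0.1225]
eef_rot: [-0.028, 1.0, 0.001, -0.0]
ft_force: [-9.8, 5.6, 8.7]
width: 0.0248
grip_force: 20.0
t 21.18 tcp [0.4789 0.1353 0.1225] yaw -3.0857 w 0.0248 F [-9.8  5.6  8.7] g 20.0 q7 1.0
time: 22.05
ee_pos: [0.4222, 0.1293, 0.1212]
eef_rot: [-0.027, 1.0, -0.001, 0.0]
ft_force: [0.2, 0.3, -0.1]
width: 0.0477
grip_force: 0.0
0 0 [[444.9, 245.6], [444.0, 253.0], [430.2, 261.2]] disc [0.4855, 0.1456, 0.125]
0 0.16 [[444.5, 234.4], [445.0, 241.8], [430.2, 261.2]] disc [0.4856, 0.1445, 0.1393]
0.1 0 [[441.4, 240.4], [440.5, 247.7], [428.1, 256.6]] disc [0.476, 0.1364, 0.125]
0.1 0.16 [[441.0, 229.3], [441.5, 236.6], [428.1, 256.6]] disc [0.4761, 0.1352, 0.1393]
t 22.1 tcp [0.4231 0.1293 0.1214] yaw -3.0887 w 0.0478 F [-0.3  1.1 -0.2] g 0.0 q7 1.09
```

View pics/c7.png

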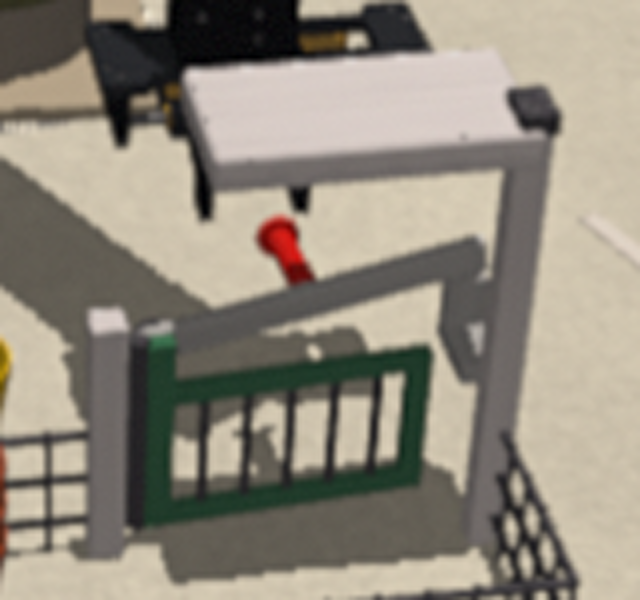

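The bar rests on the catch top (its end at (470,250) in the crop sits on the tooth) and the gripper is free. I'll close the fingers and push the disc face gently.

```bash
python3 -m crank '[[[0,0.4,0.3],0],[[0,0,0],0],[[0,0,0],0],[[-0.6,0,0],0],[[-0.6,0,0],0],[[-0.2,0,0],0],[[-0.1,0,0],0],[[-0.07,0,0],0],[[-0.07,0,0],0],[[0,0,0],0]]' 0
python3 -m crank '[[[-0.07,0,0],0],[[-0.07,0,0],0],[[0,0,0],0]]'
python3 go.py
python3 - <<'E'
from h import *
cv2.imwrite("pics/s8.png",cv2.resize(vision.camera("scene")[170:320,320:480],None,fx=4,fy=4,interpolation=2)[:,:,::-1])
# gate corner column/row: green top-rail right end
for f in ("c6","c7","s8"):
    a=cv2.imread(f"pics/{f}.png"); h=cv2.cvtColor(a,cv2.COLOR_BGR2HSV); m=cv2.inRange(h,(55,100,30),(90,255,255)); ys,xs=np.nonzero(m[300:,150:]); 
    i=ys+300; j=xs+150; print(f, j.max(), i[j>j.max()-12].min(), "bright/bar end rows", )
E
```

```text
time: 23.35
ee_pos: [0.4706, 0.1451, 0.1121]
eef_rot: [-0.027, 1.0, 0.0, -0.0]
ft_force: [-3.8, 3.0, -1.0]
width: 0.0004
grip_force: 2.7
time: 23.72
ee_pos: [0.4751, 0.1449, 0.112]
eef_rot: [-0.027, 1.0, -0.0, -0.0]
ft_force: [-3.4, 2.0, 0.1]
width: 0.0004
grip_force: 1.7
t 23.73 tcp [0.4751 0.1449 0.112 ] yaw -3.0876 w 0.0004 F [-3.4  2.   0.1] g 1.7 q7 0.96
c6 426 349 bright/bar end rows
c7 427 350 bright/bar end rows
s8 435 365 bright/bar end rows
```

```bash
python3 -m crank '[[[-0.06,0,0],0],[[-0.05,0,0],0],[[0,0,0],0]]'
python3 - <<'E'
from h import *
cv2.imwrite("pics/c9.png",cv2.resize(vision.camera("scene")[170:320,320:480],None,fx=4,fy=4,interpolation=2)[:,:,::-1])
E
```

```text
time: 24.15
ee_pos: [0.4755, 0.145, 0.1117]
eef_rot: [-0.027, 1.0, -0.001, -0.003]
ft_force: [-20.1, -1.7, 13.0]
width: 0.0004
grip_force: 10.1
```

View pics/c9.png

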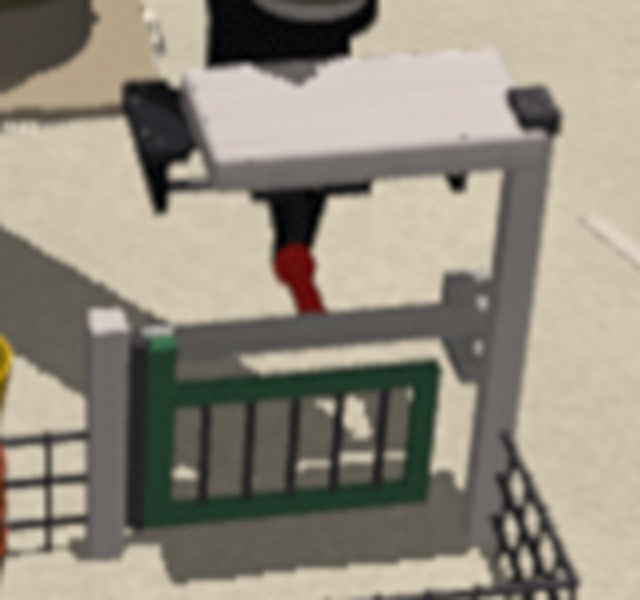

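The bar is down and level behind the catch, and the gate is against its stop (force has risen to 20 N). I'll back off.

```bash
python3 -m crank '[[[0.3,0,0],0],[[0.8,0,0],0],[[0.8,0,0],0],[[0.5,0,-0.5],0],[[0,0,-1],0],[[0,0,-1],0],[[0,0,0],0],[[0,0,0],0]]'
python3 - <<'E'
from h import *
b=vision.camera("scene"); a=vision.camera("top")
o=np.hstack([cv2.resize(b[170:350,230:490],None,fx=3,fy=3,interpolation=2)])
cv2.imwrite("pics/c10.png",o[:,:,::-1])
E
```

```text
time: 25.2
ee_pos: [0.4068, 0.1405, 0.1867]
eef_rot: [-0.026, 1.0, -0.001, 0.0]
ft_force: [0.3, -0.0, -0.4]
width: 0.0005
grip_force: 0.0
```

View pics/c10.png

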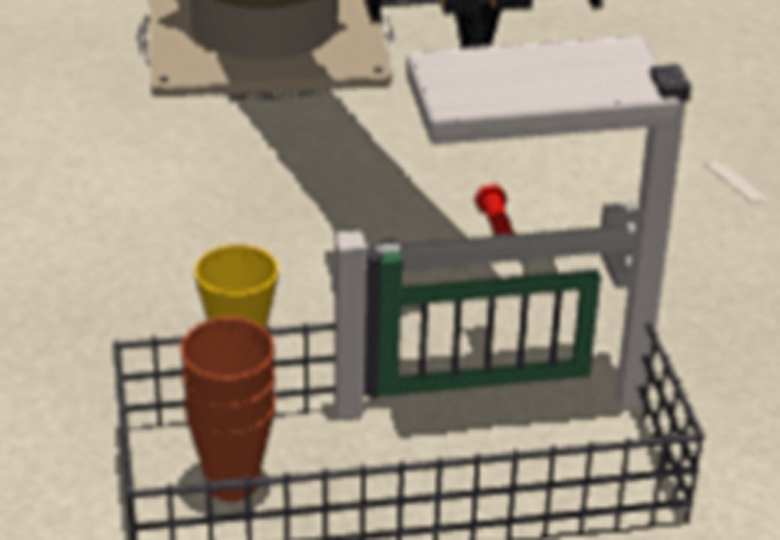

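The gate is shut, the bar is level behind the catch at (620,240), the three pots are nested at (230,400), and the robot is clear.

```bash
python3 -c "from bench import r; print(r.close_job())"
```

```text
the job is handed in; nothing more can be done
None
```

The loose round pot is nested in the stack and released, the gate is shut with its latch bar down behind the catch, and the job was handed in at about 25 s; no verdict was returned.

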